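# Set the length stop and lock it

### The job

Set the length stop for the next cut: turn the big black knob until its white pointer stands over the middle of the red mark on the dial, and only then turn the brass lock ring on top of it clockwise (seen from above) until it is fully tight. The pointer must still be on the red mark when you let go; leave the tape measure, the masking tape and the sanding block where they are.

Things in the scene. Friction and masses are not known exactly. Their poses are not given: they have to be found in the camera images.
- length_stop: plywood pad, 130 x 180 x 15 mm, fixed to the table, with a blue housing (112 x 116 mm, its top 30 mm over the table) that carries the dial plate (106 mm in diameter), the knob and the lock ring; origin under the centre, on the knob's axis; -x is its front (robot side), y runs along its long side
- knob_grip (a point): centre of the grip of the setting knob, on its upright axis: a black ribbed round knob, 56 mm in diameter, 24 mm high (12 mm above and below this point). 27 mm below this point is the flat dial plate; lock ring and spindle end reach 31 mm above it. Fingers have room on every side. The knob turns against friction of about 0.1 N m, stays where left, and never turns the lock ring, nor the ring it
- pointer_tip (a point): tip (2 mm inside its end) of the white pointer (a bar 5 mm wide, 4 mm high) fixed to the foot of the black knob; it lies 42 mm from the knob's axis and 21.5 mm below knob_grip, and turns with the knob just above the dial
- red_mark (a point): middle of the red mark (8 mm wide round the dial, 16 mm long outward) painted on the fixed black dial plate, 42 mm from the knob's axis; about 0.7 to 2.2 rad clockwise (seen from above) of where the pointer starts, always on the side of the dial that looks towards the robot or to the robot's left or right
- setting_knob (a joint): angle of the black knob and its pointer, rad, growing counter-clockwise seen from above, from -1.9 to 1.9 (end stops)
- ring_grip (a point): centre of the brass lock ring, on the same axis, 21 mm above knob_grip: round, 30 mm in diameter, 16 mm high (8 mm above and below this point), with two ears 9 mm thick on opposite sides, 52 mm over their ends. The knob's flat top is 11 mm below this point, so only the fingertips can hold the ring. It turns against friction of about 0.08 N m and stays where left
- orange_ear (a point): middle of the orange tip of one of the ring's two ears, 22.5 mm from the axis; the other ear is all brass. When the ring is fully tight this ear points to the middle of the front (robot-side) long edge of the plywood pad
- lock_ring (a joint): angle of the lock ring, rad, growing clockwise seen from above (tightening): 0 fully slack, 1.5 fully tight against its end stop; starts between 0.1 and 0.6
- tape_measure: yellow and black tape measure, 37 x 85 x 66 mm, standing to the right of the length stop; origin under its centre
- masking_roll: roll of cream masking tape, 105 mm in diameter, 25 mm high, lying to the left of the length stop; origin under its centre
- sanding_block: wooden sanding block, 67 x 110 x 33 mm, lying to the front right of the length stop; origin under its centre

How it is judged:
By the outcome, as a careful person would: the job done as asked, in the order asked, and still so for the second after the job is handed in, with the robot touching nothing.
It also fails if it takes over 51 s, if anything falls off the work surface, if the arm or the gripper's body presses on something with over 40 N, if the wrist force passes 120 N, or if a joint passes its speed limit or range.

### The arm

A 6-joint arm with a two-finger parallel gripper is mounted at the origin on the work surface; the furniture and walls round the work are solid. World frame = base frame: x ahead of the robot, y to its left, z up, the work surface at z = 0. Lengths are in m, angles in rad, forces in N, time in s.
With the tool pointing down it reaches from about 0.325 to 0.9 m from the base axis. Payload 3.5 kg.
Tool frame: the origin (TCP) lies at the very end of the fingers, on their centre line; the grasp point (between the pads) lies 19 mm behind it (grip_depth is the distance from the TCP to the grasp point, in m); z points along the fingers, y is the line along which they close (so a half turn about z gives the same grasp; the last joint's range is limited). The gripper opens to 85 mm and grips with 20 to 120 N. Pads are 22 mm wide; open, the fingers measure 114 mm over their backs; the gripper's body (76 mm by 85 mm) begins 54 mm behind the grasp point. The pads swing forward as they close: fully open they stand 13 mm farther back than shut.
Start: joints at [1.202, 0.276, -0.026, 1.268, 0, 1.467], TCP at [0.164, 0.603, 0.2] pointing down, gripper open.
Joint ranges: [-3.12, 3.12], [-0.85, 1.88], [-1.08, 1.24], [-1.95, 2.15], [-1.57, 1.53], [-3.14, 3.14]. Speed limits (rad/s): [2.57, 2.57, 3.14, 3.14, 3.14, 3.14].

### API

Orientations are given as a unit quaternion [x, y, z, w].
In Python, from cell import * gives the robot as it stands.
- The arm moves only by the shell command python3 -m crank 'ROWS' [FORCE]. ROWS is JSON, a list that holds one entry, the list of rows, each a list of 7 numbers: the shift along the world's x, y, z in mm, then the turn, a rotation vector about the world's x, y, z in rad, then the opening in per cent of the stroke, from 0 (shut) to 100 (fully open). A call has exactly 5 rows; each row shifts and turns the commanded pose from where the row before left it; what a row does not reach is not made up. A row lasts 1/10 s, in which the tool goes at most 50 mm and 8.59 degrees, less where a joint would pass 70% of its speed; a pose out of reach is approached as far as the arm can. A call with a gripper value outside its range is refused whole. The fingers move at their own pace and stop on an object; FORCE is the grip in N (left out, the last holds). Time passes only in rows, so rows that do not move let the fingers close, or fill a call up. It gives the time, the measured TCP pose, the force, the opening and the grip force at its end, in the units of the state.
- sense(): the state, without advancing time (a new reading comes with each control period).
- snapshot(name): name is "side" or "top" or "wrist"; returns (picture, depth): 400x640x3 uint8, red, green, blue; 400x640 float32, m along the optical axis (not along the pixel's ray), 0 where there is no reading.
- camera_info(name): a dict with "intrinsics" (3x3 intrinsics, pixels), "cam_to_world" (4x4, takes a point from camera to world coordinates); the wrist camera has in their place "mount" (4x4, takes a point from camera to tool coordinates, whose origin is the TCP and whose axes are the flange's). Camera axes: x right, y up, looking along -z (the intrinsics and any distortion apply to the point x, -y, -z); pixel columns grow to the right and rows downward; lengths in m; the calibration is good to about 2 mm. A picture is of the moment at which its call begins: read the wrist's pose just before it. camera_info takes no time and is no camera call.
- hand_in(): hands the job in; it is judged then, once.
The state is a dict: "clock": time; "q": joint angles; "qvel": joint speeds; "joint_efforts": joint torques, N m; "ee_pos": TCP position; "tcp_rot": TCP orientation; "ft_force": force on the tool from outside, world axes, zero at the start; "wrist_torque": the same for the moment, N m; "width": finger opening in m; "gripper_force": force on a finger pad.
Only numpy, scipy, OpenCV 4.12 (cv2) and the standard library are available. Lean on these libraries where they do the work, as an engineer would, in place of code of your own. Each camera call takes 0.05 s, during which the arm holds its last target. There are 200 camera calls.

## Working session

There is one attempt and no reset: what is moved stays moved. The work goes in short steps, Python scripts to look and compute and a shell command to move; the robot and the scene stay as the last step left them, time stands still between calls to the robot, and variables do not carry over. Pictures are saved under pics/ and viewed, at most 14 in all, crops included, and the job is handed in when it is done.

```bash
mkdir -p pics; ls; cat > h.py <<'E'
from cell import *
import numpy as np, cv2
from scipy.spatial.transform import Rotation as R
def cam(name):
    c=camera_info(name); K=np.array(c["intrinsics"])
    if name=="wrist":
        s=sense(); T=np.eye(4); T[:3,:3]=R.from_quat(s["tcp_rot"]).as_matrix(); T[:3,3]=s["ee_pos"]
        return K,T@np.array(c["mount"]),c
    return K,np.array(c["cam_to_world"]),c
def ray(K,T,u,v,c=None):
    d=np.linalg.inv(K)@[u,v,1]; d=T[:3,:3]@[d[0],-d[1],-d[2] if False else -1]
    return T[:3,3],d
def onplane(K,T,u,v,z):
    o,d=ray(K,T,u,v); return o+d*(z-o[2])/d[2]
def cloud(K,T,depth):
    v,u=np.mgrid[:depth.shape[0],:depth.shape[1]]
    p=np.stack([(u-K[0,2])/K[0,0]*depth,-(v-K[1,2])/K[1,1]*depth,-depth],-1)
    return p@T[:3,:3].T+T[:3,3]
def proj(K,T,P):
    p=(np.asarray(P)-T[:3,3])@T[:3,:3]; return K[0,0]*p[0]/-p[2]+K[0,2], K[1,1]*-p[1]/-p[2]+K[1,2]
def shot(name,fn):
    K,T,c=cam(name); im,d=snapshot(name); cv2.imwrite(f"pics/{fn}.png",im[:,:,::-1]); np.savez(f"pics/{fn}.npz",im=im,d=d,K=K,T=T); return K,T,im,d
E
python3 - <<'E'
from h import *
for n in("top","side"):
    K,T,im,d=shot(n,n+"0"); print(n,K.tolist(),T.round(3).tolist(),{k:v for k,v in camera_info(n).items() if k not in("intrinsics","cam_to_world")})
print(camera_info("wrist")); print(sense())
E
```

```text
pics
top [[414.8633049746772, 0.0, 319.23850135571803], [0.0, 414.8633049746772, 203.70649729918023], [0.0, 0.0, 1.0]] [[0.028, 0.98, -0.195, 0.268], [-0.999, 0.034, 0.027, -0.263], [0.033, 0.195, 0.98, 1.053], [0.0, 0.0, 0.0, 1.0]] {}
side [[421.65788620793217, 0.0, 314.5059664296613], [0.0, 421.65788620793217, 199.67758791974612], [0.0, 0.0, 1.0]] [[0.995, -0.064, 0.071, 0.526], [0.095, 0.546, -0.833, -1.102], [0.014, 0.835, 0.549, 0.617], [0.0, 0.0, 0.0, 1.0]] {}
{'intrinsics': array([[292.08574604,   0.        , 315.21995698],
       [  0.        , 292.08574604, 198.32409496],
       [  0.        ,   0.        ,   1.        ]]), 'mount': array([[-3.76568614e-04,  9.57078537e-01,  2.89828452e-01,
         7.45560847e-02],
       [ 9.99999925e-01,  3.87935896e-04,  1.82296292e-05,
         2.23842125e-05],
       [-9.49876733e-05,  2.89828437e-01, -9.57078611e-01,
        -1.73474673e-01],
       [ 0.00000000e+00,  0.00000000e+00,  0.00000000e+00,
         1.00000000e+00]])}
{'clock': 0.1, 'q': array([ 1.20161462e+00,  2.77061631e-01, -2.77791248e-02,  1.26799285e+00,
        3.10342976e-05,  1.46743112e+00]), 'qvel': array([-0.00055657, -0.00136461,  0.00427273, -0.00097198, -0.00184537,
       -0.00026452]), 'joint_efforts': array([-6.89438889e-05, -4.46708107e+01,  2.96128464e+01,  8.43245914e-03,
       -9.63604202e-05, -6.32774515e-06]), 'ee_pos': array([0.16388068, 0.60232076, 0.19905199]), 'tcp_rot': array([ 1.32517248e-01,  9.91180176e-01, -9.86707568e-04, -2.53530717e-04]), 'ft_force': array([ 0.03281818, -0.71774573, -0.11546437]), 'wrist_torque': array([ 0.00896143,  0.05151133, -0.03600478]), 'gripper_force': 0.0, 'width': 0.08529590181448847}
```

View pics/top0.png

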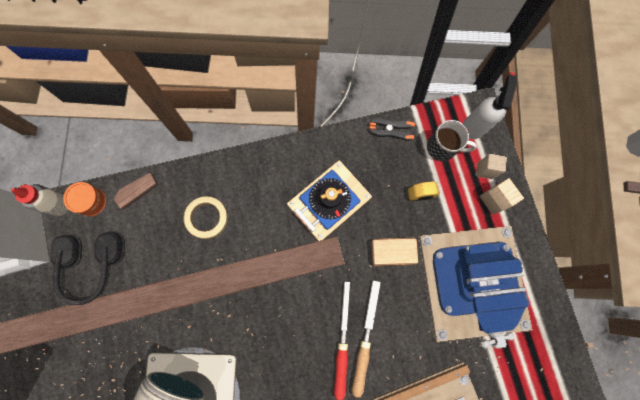

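View pics/side0.png

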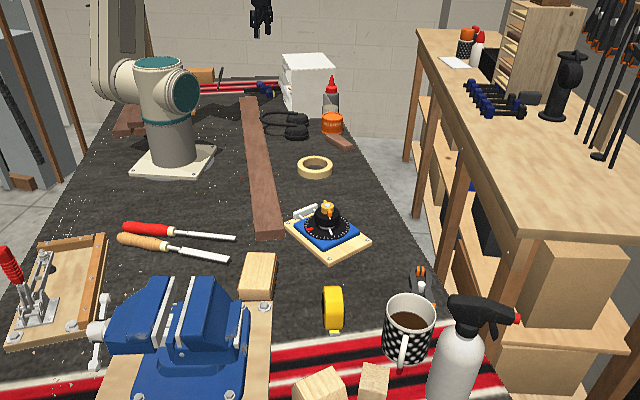

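The top view shows the stop at about (330,198), the masking roll at (205,217), the tape measure at (423,190) and the sanding block at (395,251). In the side view the stop is at about (327,222). Next I'll triangulate the ring and view close crops.

```bash
python3 - <<'E'
from h import *
out=[]
D={}
for n,(x0,x1,y0,y1) in {"top":(280,380,155,245),"side":(275,380,185,270)}.items():
    z=np.load(f"pics/{n}0.npz"); im,d,K,T=z["im"],z["d"],z["K"],z["T"]; P=cloud(K,T,d)
    D[n]=(K,T)
    c=im[y0:y1,x0:x1]; out.append(cv2.resize(c[:,:,::-1],(400,340),interpolation=cv2.INTER_CUBIC))
    hsv=cv2.cvtColor(im,cv2.COLOR_RGB2HSV); m=np.zeros(im.shape[:2],bool); m[y0:y1,x0:x1]=1
    blue=m&(hsv[...,0]>100)&(hsv[...,0]<125)&(hsv[...,1]>150)
    org=m&(hsv[...,0]>8)&(hsv[...,0]<22)&(hsv[...,1]>150)&(hsv[...,2]>150)
    red=m&((hsv[...,0]<6)|(hsv[...,0]>174))&(hsv[...,1]>150)&(hsv[...,2]>100)
    for k,mm in(("blue",blue),("org",org),("red",red)):
        v,u=np.nonzero(mm)
        if len(u): print(n,k,len(u),u.mean().round(1),v.mean().round(1),np.median(P[mm],0).round(4), "bbox",u.min(),u.max(),v.min(),v.max())
    v,u=np.nonzero(blue); r=cv2.minAreaRect(np.c_[u,v].astype(np.float32)); print(n,"rect",r,[onplane(K,T,*p,.03).round(3).tolist() for p in cv2.boxPoints(r)], onplane(K,T,*r[0],.03).round(4))
    hi=m&(P[...,2]>.075); print("hi",hi.sum(),P[hi].mean(0) if hi.any() else None, P[m][:,2].max())
cv2.imwrite("pics/crop0.png",np.hstack(out))
E
```

```text
top blue 350 327.9 201.9 [ 0.4797 -0.3128  0.0297] bbox 301 358 171 227
top org 14 339.9 190.9 [ 0.4928 -0.3382  0.0865] bbox 339 341 189 193
top red 24 337.0 212.7 [ 0.4492 -0.3358  0.0332] bbox 335 339 210 216
top rect ((329.3597412109375, 198.9165496826172), (41.69405746459961, 42.62289047241211), 49.184913635253906) [[0.487, -0.241, 0.03], [0.563, -0.321, 0.03], [0.483, -0.391, 0.03], [0.409, -0.312, 0.03]] [ 0.4848 -0.3161  0.03  ]
hi 193 [ 0.45739835 -0.31067365  0.21264045] 1.0531198610473829
side blue 573 326.4 236.3 [ 0.4895 -0.3549  0.0275] bbox 294 359 210 251
side org 80 326.0 210.5 [ 0.4899 -0.3309  0.0846] bbox 276 333 201 259
side red 25 305.9 226.3 [ 0.4486 -0.338   0.0328] bbox 278 313 199 230
side rect ((326.6999816894531, 228.39999389648438), (38.013153076171875, 56.34891128540039), 63.43495178222656) [[0.409, -0.32, 0.03], [0.522, -0.199, 0.03], [0.566, -0.336, 0.03], [0.461, -0.434, 0.03]] [ 0.4884 -0.3284  0.03  ]
hi 196 [ 0.49532491 -0.49087266  0.19918315] 0.6173422358179042
```

View pics/crop0.png

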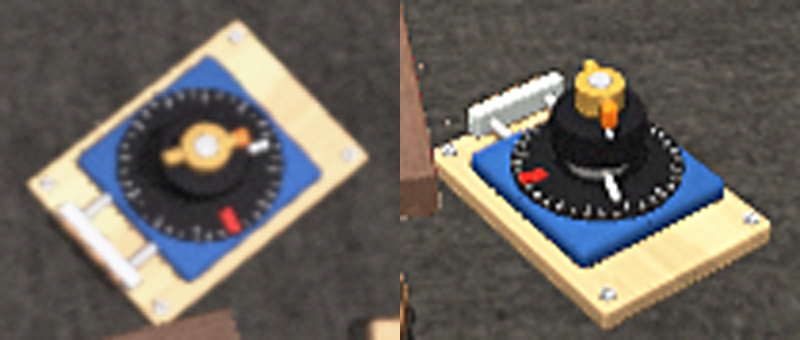

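The crops show the ring with its orange ear to the upper right. The white pointer is at about top (345,191) and the red mark at (337,213), so the turn is roughly 1.5 rad clockwise. The stop centre is at about (0.486, -0.318), and the pad's long front edge faces the lower right (-x, -y). I'll move above it for a close look.

```bash
python3 -m crank '[[[0,0,20,0,0,0,100],[0,0,20,0,0,0,100],[0,0,20,0,0,0,100],[0,0,20,0,0,0,100],[0,0,20,0,0,0,100]]]' 60
python3 -m crank '[[[22,-44,0,0,0,0,100],[22,-44,0,0,0,0,100],[22,-44,0,0,0,0,100],[22,-44,0,0,0,0,100],[22,-44,0,0,0,0,100]]]'
python3 -m crank '[[[22,-44,0,0,0,0,100],[22,-44,0,0,0,0,100],[22,-44,0,0,0,0,100],[22,-44,0,0,0,0,100],[22,-44,0,0,0,0,100]]]'
python3 -m crank '[[[10,-48,0,0,0,0,100],[10,-48,0,0,0,0,100],[10,-48,0,0,0,0,100],[10,-48,0,0,0,0,100],[10,-48,0,0,0,0,100]]]'
python3 -m crank '[[[10,-45,-20,0,0,0,100],[10,-45,-20,0,0,0,100],[10,-45,-20,0,0,0,100],[10,-45,-20,0,0,0,100],[10,-45,-20,0,0,0,100]]]'
python3 -m crank '[[[0,0,0,0,0,0,100],[0,0,0,0,0,0,100],[0,0,0,0,0,0,100],[0,0,0,0,0,0,100],[0,0,0,0,0,0,100]]]'
python3 - <<'E'
from h import *
shot("wrist","w1"); s=sense(); print(s["q"],s["ee_pos"])
E
```

```text
clock: 0.6
ee_pos: [0.164, 0.6026, 0.3002]
tcp_rot: [0.133, 0.991, -0.001, -0.0]
ft_force: [0.2, 0.5, 0.5]
width: 0.0852
gripper_force: 0.0
clock: 1.1
ee_pos: [0.2743, 0.3811, 0.2996]
tcp_rot: [0.132, 0.991, -0.0, -0.0]
ft_force: [0.5, 1.0, 0.7]
width: 0.0855
gripper_force: 0.0
clock: 1.6
ee_pos: [0.3843, 0.1611, 0.2999]
tcp_rot: [0.132, 0.991, 0.0, 0.0]
ft_force: [1.7, 0.4, -0.4]
width: 0.0857
gripper_force: 0.0
clock: 2.1
ee_pos: [0.4338, -0.0789, 0.2998]
tcp_rot: [0.133, 0.991, 0.0, -0.0]
ft_force: [1.7, -0.2, 0.6]
width: 0.0853
gripper_force: 0.0
clock: 2.6
ee_pos: [0.4836, -0.3026, 0.1993]
tcp_rot: [0.133, 0.991, 0.0, -0.0]
ft_force: [0.4, -0.0, 0.2]
width: 0.0855
gripper_force: 0.0
clock: 3.1
ee_pos: [0.4843, -0.2999, 0.2017]
tcp_rot: [0.132, 0.991, -0.0, 0.001]
ft_force: [-0.6, -0.2, -0.4]
width: 0.0854
gripper_force: 0.0
[-6.68122047e-01  1.76808829e-01 -1.48813256e-01  1.24358101e+00
  5.50835377e-05 -4.03732769e-01] [ 0.48428826 -0.30001163  0.20163676]
```

View pics/w1.png

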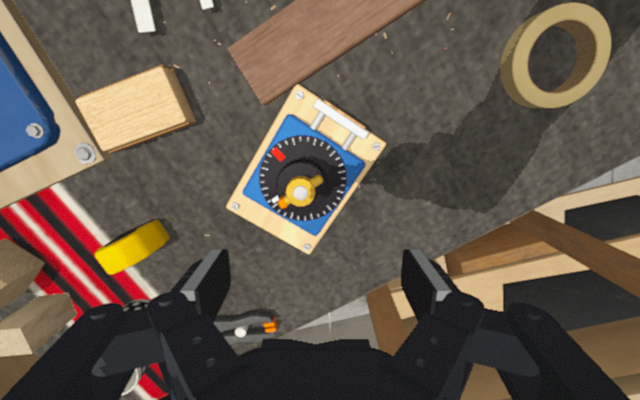

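The wrist picture shows the dial centre at about (303,178), the red mark at (278,154), the pointer tip at about (276,202), the orange ear at (285,203) and the spindle end at about (302,192). Now I'll measure these.

```bash
cat >> h.py <<'E'
def blobs(im,box):
    x0,x1,y0,y1=box; hsv=cv2.cvtColor(im,cv2.COLOR_RGB2HSV).astype(int); H,S,V=hsv[...,0],hsv[...,1],hsv[...,2]
    m=np.zeros(H.shape,bool); m[y0:y1,x0:x1]=1
    M=dict(red=((H<6)|(H>174))&(S>150)&(V>90),orange=(H>=8)&(H<17)&(S>185)&(V>150),brass=(H>=17)&(H<26)&(S>130)&(V>120),white=(S<45)&(V>165),blue=(H>100)&(H<125)&(S>150))
    r={}
    for k,q in M.items():
        n,l,st,c=cv2.connectedComponentsWithStats((q&m).astype(np.uint8))
        r[k]=[(int(st[i,4]),*c[i].round(1)) for i in np.argsort(-st[1:,4])+1 if st[i,4]>5][:6]
    return r
def tri(A,B):
    (o1,d1),(o2,d2)=A,B; d1=d1/np.linalg.norm(d1); d2=d2/np.linalg.norm(d2)
    s=np.linalg.lstsq(np.c_[d1,-d2],o2-o1,rcond=None)[0]; p,q=o1+s[0]*d1,o2+s[1]*d2
    return (p+q)/2,np.linalg.norm(p-q)
E
python3 - <<'E'
from h import *
for n,b in(("w1",(235,370,110,240)),("top0",(300,365,170,230))):
    z=np.load(f"pics/{n}.npz"); print(n); [print(k,v) for k,v in blobs(z["im"],b).items()]
z=np.load("pics/w1.npz"); im,d,K,T=[z[k] for k in("im","d","K","T")]; P=cloud(K,T,d)
for u,v in((302,192),(278,154),(276,202),(285,203),(300,170)): print(u,v,P[v,u].round(4))
c=cv2.resize(im[125:225,240:370,::-1],(780,600),interpolation=cv2.INTER_CUBIC); cv2.imwrite("pics/w1c.png",c)
E
```

```text
w1
red [(119, np.float64(277.7), np.float64(154.1))]
orange [(10, np.float64(283.3), np.float64(206.9)), (7, np.float64(280.7), np.float64(198.4))]
brass [(699, np.float64(300.1), np.float64(191.0))]
white [(687, np.float64(340.8), np.float64(125.3)), (147, np.float64(299.9), np.float64(192.4)), (33, np.float64(274.9), np.float64(199.2)), (20, np.float64(236.1), np.float64(205.8)), (13, np.float64(293.0), np.float64(223.5)), (11, np.float64(280.0), np.float64(216.0))]
blue [(1735, np.float64(301.9), np.float64(157.2)), (351, np.float64(311.9), np.float64(223.4))]
top0
red [(24, np.float64(337.0), np.float64(212.7))]
orange []
brass [(66, np.float64(329.2), np.float64(194.0))]
white [(147, np.float64(307.2), np.float64(218.8)), (23, np.float64(331.2), np.float64(193.0)), (13, np.float64(338.7), np.float64(175.8)), (11, np.float64(344.1), np.float64(193.2)), (10, np.float64(342.8), np.float64(172.6))]
blue [(207, np.float64(317.2), np.float64(210.8)), (79, np.float64(353.0), np.float64(200.0)), (64, np.float64(331.7), np.float64(175.3))]
302 192 [ 0.4859 -0.3143  0.0898]
278 154 [ 0.4487 -0.3354  0.0339]
276 202 [ 0.5048 -0.3556  0.032 ]
285 203 [ 0.4932 -0.3347  0.0877]
300 170 [ 0.4674 -0.3122  0.0685]
```

View pics/w1c.png

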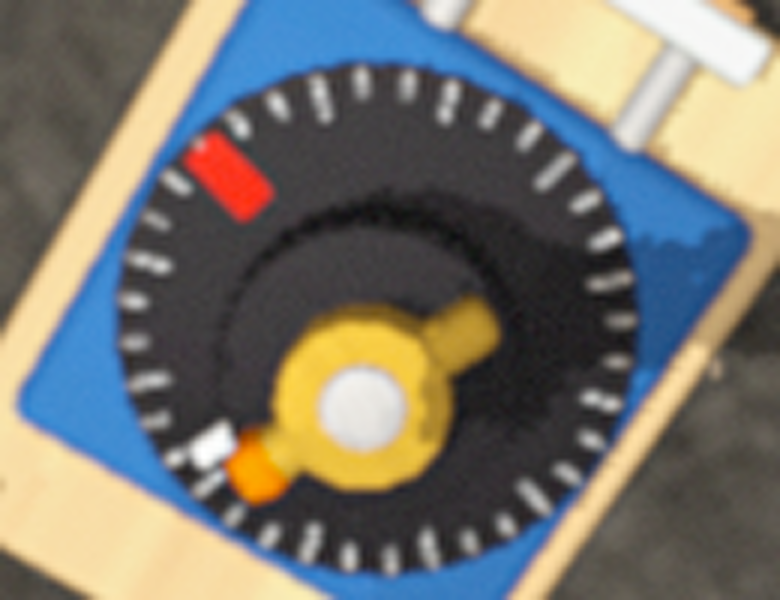

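The crop shows the red mark clear. The pointer end sticks out just beyond the orange ear, and the spindle end is at (299.9,192.4).

```bash
python3 - <<'E'
from h import *
w,t=[np.load(f"pics/{n}.npz") for n in("w1","top0")]
KT=lambda z:(z["K"],z["T"])
for n,a,b in(("spindle",(299.9,192.4),(331.2,193.0)),("red",(277.7,154.1),(337.0,212.7)),("pointer",(274.9,199.2),(344.1,193.2))):
    print(n,*tri(ray(*KT(w),*a),ray(*KT(t),*b)))
sp=onplane(*KT(w),299.9,192.4,.0905)
im=w["im"]; hsv=cv2.cvtColor(im,cv2.COLOR_RGB2HSV)
# dial: outer boundary = edge dark/blue; dial ellipse centre via fit to non-blue hole
m=((hsv[...,2]<110)&(hsv[...,1]<90)).astype(np.uint8); m[:, :255]=0; m[:,352:]=0; m[:130]=0; m[226:]=0
m=cv2.morphologyEx(m,cv2.MORPH_CLOSE,np.ones((7,7)))
cs,_=cv2.findContours(m,cv2.RETR_EXTERNAL,cv2.CHAIN_APPROX_NONE); c=max(cs,key=cv2.contourArea); e=cv2.fitEllipse(cv2.convexHull(c)); 
print(e); dc=onplane(*KT(w),*e[0],.033); print("spindle",sp,"dial",dc)
red=onplane(*KT(w),277.7,154.1,.033); pt=onplane(*KT(w),274.9,199.2,.0385)
for c in(sp,dc):
    f=lambda p:(np.degrees(np.arctan2(*(p-c)[1::-1])).round(1),(np.hypot(*(p-c)[:2])*1e3).round(1))
    print("red",f(red),"ptr",f(pt),"ear",f(onplane(*KT(w),282.6,202.5,.083)))
# pad: corner screws / wood mask
wood=((hsv[...,0]>12)&(hsv[...,0]<25)&(hsv[...,1]>60)&(hsv[...,1]<140)&(hsv[...,2]>170)).astype(np.uint8); b=np.zeros_like(wood); b[80:255,222:392]=1; wood*=b
n,l,st,cc=cv2.connectedComponentsWithStats(wood); pts=np.argwhere(np.isin(l,[i for i in range(1,n) if st[i,4]>60]))[:,::-1].astype(np.float32)
r=cv2.minAreaRect(pts); q=np.array([onplane(*KT(w),*p,.015)[:2] for p in cv2.boxPoints(r)]); print("pad",q.round(4).tolist(),q.mean(0),np.linalg.norm(np.diff(q,axis=0),axis=1),np.degrees(np.arctan2(*np.diff(q,axis=0).T[::-1])))
E
```

```text
spindle [ 0.48891024 -0.31778954  0.07854089] 0.0005619869788127665
red [ 0.4486668  -0.33545218  0.03675428] 0.000554364262508783
pointer [ 0.49538518 -0.35105774  0.0537492 ] 9.231358723263441e-05
((307.8427429199219, 182.61436462402344), (82.66787719726562, 104.51770782470703), 131.60595703125)
spindle [ 0.48555562 -0.31637545  0.0905    ] dial [ 0.49113529 -0.31105757  0.033     ]
red (np.float64(-152.0), np.float64(41.6)) ptr (np.float64(-70.2), np.float64(40.5)) ear (np.float64(-70.1), np.float64(22.9))
red (np.float64(-149.6), np.float64(49.0)) ptr (np.float64(-79.4), np.float64(44.1)) ear (np.float64(-85.3), np.float64(26.9))
pad [[0.4981, -0.4263], [0.3777, -0.2944], [0.4662, -0.2016], [0.6061, -0.3285]] [ 0.48702705 -0.31269447] [0.17853087 0.12822964 0.18885947] [132.40537522  46.3975099  -42.2053528 ]
```

```bash
python3 -m crank '[[[0.2,-3.3,-16,0,0,-0.12,100],[0.2,-3.3,-16,0,0,-0.12,100],[0.2,-3.3,-16,0,0,-0.12,100],[0.2,-3.3,-16,0,0,-0.12,100],[0.2,-3.3,-16,0,0,-0.12,100]]]'
python3 -m crank '[[[0,0,0,0,0,0,100],[0,0,0,0,0,0,100],[0,0,0,0,0,0,100],[0,0,0,0,0,0,100],[0,0,0,0,0,0,100]]]'
python3 - <<'E'
from h import *
K,T,im,d=shot("wrist","w2"); P=cloud(K,T,d)
w=np.load("pics/w1.npz")
u,v=map(int,map(round,proj(K,T,[.4855,-.3164,.0905]))); print("expect spindle",u,v)
B=blobs(im,(max(u-80,0),min(u+80,640),max(v-110,0),min(v+80,400))); [print(k,x) for k,x in B.items()]
s=min(B["white"],key=lambda b:np.hypot(b[1]-u,b[2]-v)); print(tri(ray(K,T,*s[1:]),ray(w["K"],w["T"],299.9,192.4)),P[int(s[2]),int(s[1])])
r=B["red"][0]; print(tri(ray(K,T,*r[1:]),ray(w["K"],w["T"],277.7,154.1)),P[int(r[2]),int(r[1])]); 
for k in("ee_pos","tcp_rot","q"): print(k,sense()[k])
E
```

```text
clock: 3.65
ee_pos: [0.4853, -0.317, 0.1207]
tcp_rot: [0.421, 0.907, -0.0, 0.001]
ft_force: [-0.4, -0.2, 0.6]
width: 0.0853
gripper_force: 0.0
clock: 4.15
ee_pos: [0.4855, -0.3176, 0.1216]
tcp_rot: [0.419, 0.908, -0.0, 0.001]
ft_force: [-0.6, -0.4, 0.1]
width: 0.0854
gripper_force: 0.0
expect spindle 317 213
red [(177, np.float64(272.9), np.float64(182.9))]
orange [(13, np.float64(310.8), np.float64(239.5)), (11, np.float64(301.3), np.float64(235.3))]
brass [(1204, np.float64(317.6), np.float64(210.8))]
white [(601, np.float64(311.6), np.float64(112.8)), (264, np.float64(317.3), np.float64(213.1)), (77, np.float64(253.2), np.float64(106.1)), (60, np.float64(268.0), np.float64(262.5)), (59, np.float64(371.2), np.float64(259.1)), (22, np.float64(294.5), np.float64(246.0))]
blue [(2235, np.float64(315.4), np.float64(143.7)), (618, np.float64(360.8), np.float64(230.4)), (606, np.float64(276.0), np.float64(233.5))]
(array([ 0.48615635, -0.31664805,  0.08843435]), np.float64(0.0001313353774394806)) [ 0.48568422 -0.31638875  0.08975774]
(array([ 0.44913645, -0.33626063,  0.03088884]), np.float64(0.0001311514632171353)) [ 0.44794065 -0.33557492  0.03292869]
ee_pos [ 0.48532195 -0.31757326  0.1213539 ]
tcp_rot [ 4.19239192e-01  9.07875600e-01 -1.72914744e-04  6.04475935e-04]
q [-6.90855950e-01  2.49222331e-01 -2.34151451e-01  1.08616536e+00
 -2.56098620e-05  1.74358515e-01]
```

View pics/w2.png

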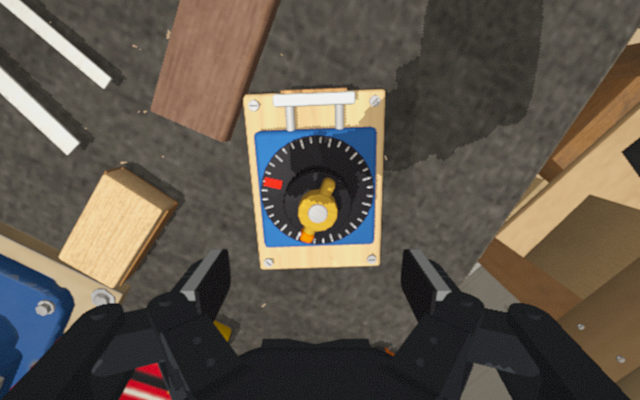

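The spindle is confirmed at (0.4857, -0.3165, 0.0895), at pixel (317,213). The fingers straddle it, clear of the pointer, so I'll descend and grip.

```bash
python3 -m crank '[[[0.1,0.2,-15.5,0,0,0,100],[0.1,0.2,-15.5,0,0,0,100],[0.1,0.2,-15.5,0,0,0,100],[0,0.2,-15.5,0,0,0,100],[0,0.2,-15.5,0,0,0,100]]]' 50
python3 -m crank '[[[0,0,0,0,0,0,100],[0,0,0,0,0,0,100],[0,0,0,0,0,0,40],[0,0,0,0,0,0,40],[0,0,0,0,0,0,40]]]'
python3 -m crank '[[[0,0,0,0,0,0,40],[0,0,0,0,0,0,40],[0,0,0,0,0,0,40],[0,0,0,0,0,0,40],[0,0,0,0,0,0,40]]]'
python3 -c "
from h import *
shot('wrist','w3');s=sense();print(s['wrist_torque'],s['q'])"
```

```text
clock: 4.7
ee_pos: [0.4855, -0.3165, 0.0429]
tcp_rot: [0.419, 0.908, -0.0, 0.0]
ft_force: [0.3, -1.2, 0.4]
width: 0.0855
gripper_force: 0.0
clock: 5.2
ee_pos: [0.4858, -0.3168, 0.044]
tcp_rot: [0.419, 0.908, -0.0, 0.001]
ft_force: [0.3, 0.1, -0.3]
width: 0.0437
gripper_force: 0.0
clock: 5.7
ee_pos: [0.4852, -0.3163, 0.043]
tcp_rot: [0.42, 0.908, 0.0, -0.0]
ft_force: [-0.1, 0.3, -0.7]
width: 0.0344
gripper_force: 0.0
[ 0.07062446 -0.00651214  0.0044472 ] [-6.89263774e-01  3.23656772e-01 -3.17973348e-01  9.29263076e-01
  2.01100569e-05  1.76483880e-01]
```

View pics/w3.png

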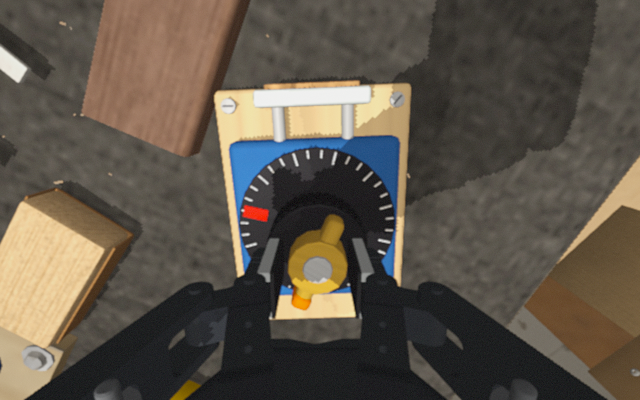

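Odd: the width is 34 mm with no force, although the knob is 56 mm. In the picture the fingers stand at (268,265) and (362,265) beside the ring. I'll check their height with depth before going on.

```bash
python3 - <<'E'
from h import *
z=np.load("pics/w3.npz"); im,d,K,T=[z[k] for k in("im","d","K","T")]; P=cloud(K,T,d); s=sense(); Rm=R.from_quat(s["tcp_rot"]).as_matrix(); L=(P-s["ee_pos"])@Rm
for v in(225,240,250,262,275):
    print(v,[(u,*(L[v,u]*1e3).round(0).astype(int).tolist(),int(P[v,u,2]*1e3)) for u in range(250,386,9)])
K2,T2,a,b=shot("side","s3")
c=[cv2.resize(im[200:320,240:400,::-1],(400,300),interpolation=cv2.INTER_CUBIC),cv2.resize(a[160:265,275:385,::-1],(400,300),interpolation=cv2.INTER_CUBIC)]
cv2.imwrite("pics/c3.png",np.hstack(c))
E
```

```text
225 [(250, 0, -44, 10, 33), (259, 0, -39, 11, 32), (268, 0, -32, 10, 33), (277, 15, -21, -26, 68), (286, 15, -16, -26, 69), (295, 15, -11, -27, 69), (304, 15, -6, -27, 70), (313, 14, -2, -26, 68), (322, 15, 3, -28, 70), (331, 22, 7, -43, 85), (340, 22, 12, -43, 86), (349, 15, 18, -27, 69), (358, 15, 23, -26, 68), (367, 0, 35, 11, 32), (376, 0, 41, 11, 31), (385, 0, 47, 10, 32)]
240 [(250, 74, 0, -173, 216), (259, -11, -39, 10, 33), (268, 5, -27, -24, 67), (277, 11, -20, -37, 80), (286, 6, -17, -26, 68), (295, 6, -11, -27, 69), (304, 12, -6, -40, 83), (313, 14, -1, -43, 86), (322, 13, 3, -42, 85), (331, 15, 7, -45, 87), (340, 6, 13, -26, 69), (349, 11, 17, -37, 80), (358, 11, 21, -37, 80), (367, 4, 29, -23, 66), (376, -11, 41, 11, 32), (385, -11, 47, 10, 32)]
250 [(250, -19, -46, 11, 31), (259, 7, -29, -41, 83), (268, 12, -22, -50, 92), (277, 11, -18, -49, 91), (286, -1, -17, -25, 67), (295, 9, -10, -45, 87), (304, 10, -6, -46, 89), (313, 10, -1, -46, 88), (322, 10, 3, -45, 88), (331, 10, 7, -46, 88), (340, 8, 12, -42, 85), (349, 6, 17, -39, 82), (358, 11, 20, -49, 91), (367, 8, 25, -42, 84), (376, -19, 42, 12, 31), (385, -19, 48, 10, 32)]
262 [(250, 7, -31, -53, 95), (259, 7, -26, -53, 95), (268, 12, -21, -61, 104), (277, 9, -17, -57, 99), (286, -7, -17, -27, 69), (295, 3, -10, -46, 88), (304, 3, -6, -45, 88), (313, 3, -1, -46, 88), (322, 4, 3, -47, 89), (331, 3, 7, -46, 88), (340, 4, 12, -47, 90), (349, 0, 17, -40, 83), (358, 12, 18, -61, 104), (367, 11, 22, -60, 103), (376, 7, 28, -53, 96), (385, -30, 50, 13, 29)]
275 [(250, 14, -26, -74, 117), (259, 12, -22, -72, 115), (268, 10, -20, -69, 111), (277, 4, -17, -59, 101), (286, -16, -17, -26, 68), (295, -4, -10, -45, 88), (304, -4, -6, -46, 88), (313, -4, -1, -46, 89), (322, -3, 3, -47, 90), (331, -4, 7, -45, 88), (340, -4, 12, -45, 88), (349, -6, 17, -43, 85), (358, 10, 17, -69, 112), (367, 10, 21, -69, 111), (376, 14, 23, -76, 118), (385, 14, 26, -75, 118)]
```

View pics/c3.png

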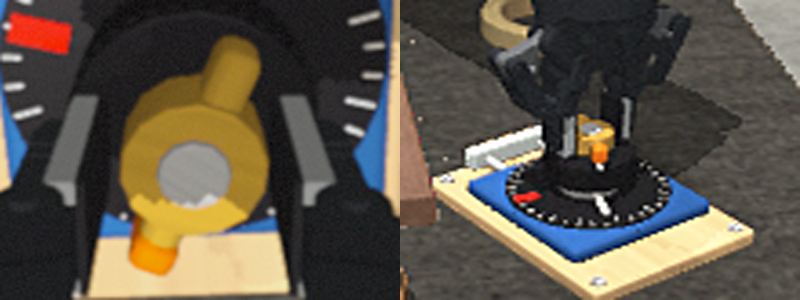

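```bash
python3 - <<'E'
from h import *
for n,p,q in(("w2",[0.4855,-0.3175,0.1214],[.4192,.9079,0,.0005]),("w3",[.4852,-.3163,.0435],[.42,.9076,0,0])):
    z=np.load(f"pics/{n}.npz"); P=cloud(z["K"],z["T"],z["d"]); L=(P-p)@R.from_quat(q).as_matrix()*1e3
    for sgn in(-1,1):
        m=(np.abs(L[...,0])<14)&(sgn*L[...,1]>16)&(sgn*L[...,1]<60)&(L[...,2]<-2 if n=="w2" else L[...,2]<-29)&(L[...,2]>-90)
        h=L[m]; print(n,sgn,m.sum(),"zmax",np.sort(h[:,2])[-8:].round(0),h[np.argsort(h[:,2])[-4:]].round(0).tolist())
    m=(np.abs(P[...,:2]-[.4857,-.3165]).max(-1)<.035)&(P[...,2]>.06)&(P[...,2]<.078); print("knob top z",np.percentile(P[m][:,2],[10,50,90]), m.sum())
E
```

```text
w2 -1 2788 zmax [-45. -45. -45. -44. -44. -44. -44. -43.] [[-4.0, -43.0, -44.0], [3.0, -43.0, -44.0], [4.0, -43.0, -44.0], [-2.0, -43.0, -43.0]]
w2 1 2815 zmax [-45. -45. -45. -45. -45. -44. -44. -44.] [[-4.0, 43.0, -45.0], [4.0, 42.0, -44.0], [2.0, 43.0, -44.0], [-3.0, 43.0, -44.0]]
knob top z [0.06773597 0.06954888 0.07045611] 2151
w3 -1 5455 zmax [-32. -32. -32. -32. -32. -32. -32. -31.] [[9.0, -17.0, -32.0], [-6.0, -17.0, -32.0], [-9.0, -17.0, -32.0], [-4.0, -17.0, -31.0]]
w3 1 5451 zmax [-33. -33. -32. -32. -32. -32. -31. -31.] [[8.0, 17.0, -32.0], [-7.0, 17.0, -32.0], [-4.0, 17.0, -31.0], [-5.0, 17.0, -31.0]]
knob top z [0.06637323 0.06946921 0.07050122] 3090
```

The measured fingertips are 44 mm behind the reported TCP when open, and 31 mm behind it at 34 mm opening, so they really did close above the knob top (0.0695). Before going lower I'll check where the gripper body sits.

```bash
python3 - <<'E'
from h import *
import cell
print([ (k,getattr(cell,k)) for k in dir(cell) if 'grip' in k.lower() or 'tcp' in k.lower()], camera_info("wrist")["mount"][:3,3])
z=np.load("pics/w2.npz"); P=cloud(z["K"],z["T"],z["d"]); L=(P-[0.4855,-0.3175,0.1214])@R.from_quat([.4192,.9079,0,.0005]).as_matrix()*1e3
for v in(345,355,370,390): print(v,[L[v,u].round(0).astype(int).tolist() for u in range(200,450,40)])
# two-view finger tip height from top camera, now
K,T,im,d=shot("top","t3"); 
m=(np.abs(cloud(K,T,d)[...,:2]-[.4857,-.3165]).max(-1)<.12); Q=cloud(K,T,d)[m]; print("max z seen from top",Q[:,2].max())
E
```

```text
[('grip_depth', 0.0187)] [ 0.07446763 -0.00030778 -0.1734747 ]
345 [[18, -30, -114], [-206, -94, 121], [10, -10, -106], [11, 1, -106], [11, 12, -107], [-208, 106, 123], [18, 31, -114]]
355 [[17, -29, -117], [11, -21, -111], [11, -10, -111], [12, 1, -111], [11, 12, -111], [18, 20, -117], [17, 30, -117]]
370 [[18, -27, -121], [19, -17, -123], [10, -9, -115], [12, 1, -116], [11, 11, -115], [19, 19, -122], [18, 28, -121]]
390 [[18, -25, -127], [20, -16, -128], [11, -9, -121], [12, 1, -122], [11, 10, -121], [20, 17, -128], [17, 26, -126]]
max z seen from top 0.6373715946509186
```

The body begins about 102 mm behind the reported TCP, and nominal is 73 mm. So the whole hand is about 29 mm shorter than stated, and I'll command everything about 30 mm lower. I'll open, go down 32 mm and regrip.

```bash
python3 -m crank '[[[0,0,0,0,0,0,100],[0,0,0,0,0,0,100],[0,0,0,0,0,0,100],[0,0,0,0,0,0,100],[0,0,0,0,0,0,100]]]' 50
python3 -m crank '[[[0.1,0,-6.5,0,0,0,100],[0,0,-6.5,0,0,0,100],[0.1,0,-6.5,0,0,0,100],[0,0,-6.5,0,0,0,100],[0,0,-6.5,0,0,0,100]]]' 50
python3 -m crank '[[[0,0,0,0,0,0,55],[0,0,0,0,0,0,55],[0,0,0,0,0,0,55],[0,0,0,0,0,0,55],[0,0,0,0,0,0,55]]]' 50
python3 -m crank '[[[0,0,0,0,0,0,55],[0,0,0,0,0,0,55],[0,0,0,0,0,0,55],[0,0,0,0,0,0,55],[0,0,0,0,0,0,55]]]' 50
python3 -c "
from h import *
shot('wrist','w4');s=sense();print(s['wrist_torque'],s['q'])"
```

```text
clock: 6.35
ee_pos: [0.4852, -0.3164, 0.0431]
tcp_rot: [0.42, 0.908, -0.0, 0.0]
ft_force: [0.9, -0.0, -0.6]
width: 0.0852
gripper_force: 0.0
clock: 6.85
ee_pos: [0.4852, -0.3161, 0.0097]
tcp_rot: [0.42, 0.908, 0.0, -0.0]
ft_force: [-0.4, 0.2, -0.4]
width: 0.0855
gripper_force: 0.0
clock: 7.35
ee_pos: [0.486, -0.3157, 0.011]
tcp_rot: [0.419, 0.908, 0.001, 0.0]
ft_force: [0.7, 2.7, 2.6]
width: 0.0546
gripper_force: 53.4
clock: 7.85
ee_pos: [0.486, -0.3157, 0.011]
tcp_rot: [0.419, 0.908, 0.001, 0.0]
ft_force: [2.0, 4.8, 3.9]
width: 0.0547
gripper_force: 53.5
[ 1.17344243 -0.52246354  0.04948936] [-0.68864784  0.36076614 -0.34535671  0.86444108  0.00173397  0.17667556]
```

```bash
python3 -m crank '[[[0,0,0,0,0,-0.14,55],[0,0,0,0,0,-0.14,55],[0,0,0,0,0,-0.14,55],[0,0,0,0,0,-0.14,55],[0,0,0,0,0,-0.14,55]]]' 50
python3 -m crank '[[[0,0,0,0,0,-0.14,55],[0,0,0,0,0,-0.14,55],[0,0,0,0,0,-0.14,55],[0,0,0,0,0,-0.14,55],[0,0,0,0,0,-0.14,55]]]' 50
python3 -m crank '[[[0,0,0,0,0,0,55],[0,0,0,0,0,0,55],[0,0,0,0,0,0,55],[0,0,0,0,0,0,55],[0,0,0,0,0,0,55]]]' 50
python3 - <<'E'
from h import *
out=[]
for n,b in(("wrist",None),("side",(275,385,185,268))):
    K,T,im,d=shot(n,n[0]+"5")
    u,v=map(int,proj(K,T,[.4857,-.3165,.04])) ; x0,y0=max(u-65,0),max(v-75,0)
    x,y,w,h=(x0,y0,130,100) if b is None else (275,185,110,83)
    c=im[y:y+h,x:x+w,::-1]; out.append(cv2.resize(c,(400,300),interpolation=cv2.INTER_CUBIC)); print(n,x,y,c.shape)
cv2.imwrite("pics/c5.png",np.hstack(out)); s=sense(); print(s["q"],s["wrist_torque"])
E
```

```text
clock: 8.4
ee_pos: [0.4868, -0.3154, 0.011]
tcp_rot: [0.707, 0.707, 0.002, 0.0]
ft_force: [4.3, 6.0, 2.3]
width: 0.0544
gripper_force: 53.7
clock: 8.9
ee_pos: [0.4878, -0.3158, 0.011]
tcp_rot: [0.907, 0.422, 0.002, 0.0]
ft_force: [6.6, 6.4, 0.5]
width: 0.0544
gripper_force: 53.5
clock: 9.4
ee_pos: [0.4878, -0.3158, 0.011]
tcp_rot: [0.906, 0.424, 0.002, 0.0]
ft_force: [5.8, 5.4, 0.1]
width: 0.0548
gripper_force: 53.5
wrist 249 178 (100, 130, 3)
side 275 185 (83, 110, 3)
[-0.68799827  0.36123048 -0.34453643  0.86226003  0.00400945  1.57710411] [ 1.13334532 -1.15043232 -0.05541347]
```

View pics/c5.png

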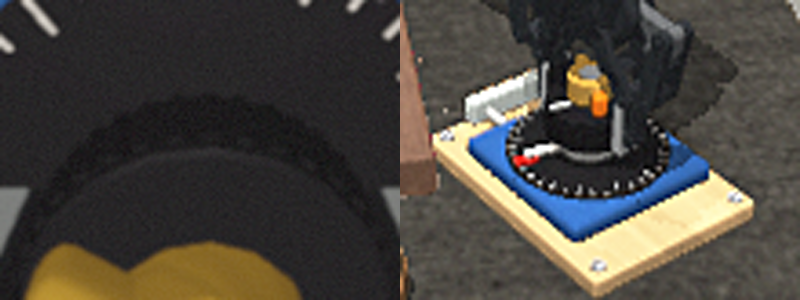

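In the side view the pointer's white end is almost over the red mark: pointer at about crop (540,152), red at about (525,158). I'll release, rise and rotate to the ring orientation to see it sideways on.

```bash
python3 -m crank '[[[0,0,0,0,0,0,100],[0,0,0,0,0,0,100],[0,0,0,0,0,0,100],[0,0,0,0,0,0,100],[0,0,10,0,0,0,100]]]' 50
python3 -m crank '[[[-0.4,0,16,0,0,0.14,100],[-0.4,0,16,0,0,0.14,100],[-0.4,0,16,0,0,0.14,100],[-0.4,0,16,0,0,0.14,100],[-0.4,0,16,0,0,0.14,100]]]'
python3 -m crank '[[[0,0,4,0,0,0.12,100],[0,0,4,0,0,0.12,100],[0,0,4,0,0,0.11,100],[0,0,4,0,0,0,100],[0,0,4,0,0,0,100]]]'
cat > look.py <<'E'
from h import *
import sys
n=sys.argv[1]; K,T,im,d=shot("wrist",n)
C=np.array([.4857,-.3165,.033]); u,v=map(int,proj(K,T,C)); B=blobs(im,(max(u-90,0),u+90,max(v-90,0),v+90))
sp0=proj(K,T,[.4857,-.3165,.0895]); s=min(B["white"],key=lambda b:np.hypot(b[1]-sp0[0],b[2]-sp0[1])); sp=onplane(K,T,*s[1:],.0895)
f=lambda p,c:(np.degrees(np.arctan2(*(p-c)[1::-1])).round(1),(np.hypot(*(p-c)[:2])*1e3).round(1))
print("spindle",s,sp.round(4)); print("white",[(b,f(onplane(K,T,*b[1:],.0385),sp)) for b in B["white"]]); print("red",[(b,f(onplane(K,T,*b[1:],.033),sp)) for b in B["red"]]); print("orange",[(b,f(onplane(K,T,*b[1:],.083),sp)) for b in B["orange"]])
q=sense(); print(q["ee_pos"],q["tcp_rot"],q["q"][5])
x,y=max(u-60,0),max(v-45,0); print("crop",x,y); cv2.imwrite(f"pics/{n}c.png",cv2.resize(im[y:y+90,x:x+120,::-1],(600,450),interpolation=cv2.INTER_CUBIC))
E
python3 look.py w6
```

```text
clock: 10.0
ee_pos: [0.4839, -0.3156, 0.0195]
tcp_rot: [0.906, 0.424, -0.001, -0.001]
ft_force: [-0.1, 0.7, -1.0]
width: 0.0855
gripper_force: 0.0
clock: 10.5
ee_pos: [0.4834, -0.3166, 0.1021]
tcp_rot: [0.703, 0.711, -0.0, 0.0]
ft_force: [0.2, -0.0, -0.7]
width: 0.0849
gripper_force: 0.0
clock: 11.0
ee_pos: [0.4835, -0.3165, 0.1214]
tcp_rot: [0.572, 0.82, -0.0, 0.0]
ft_force: [0.3, -0.6, 0.5]
width: 0.0853
gripper_force: 0.0
spindle (267, np.float64(319.3), np.float64(214.7)) [ 0.486  -0.3163  0.0895]
white [((968, np.float64(274.8), np.float64(116.9)), (np.float64(138.4), np.float64(78.6))), ((267, np.float64(319.3), np.float64(214.7)), (np.float64(-67.5), np.float64(18.7))), ((83, np.float64(278.1), np.float64(201.7)), (np.float64(-150.7), np.float64(37.7))), ((80, np.float64(231.8), np.float64(134.6)), (np.float64(164.1), np.float64(92.6))), ((69, np.float64(293.0), np.float64(210.4)), (np.float64(-128.5), np.float64(27.7))), ((61, np.float64(396.4), np.float64(239.0)), (np.float64(-10.0), np.float64(86.4)))]
red [((95, np.float64(272.1), np.float64(198.1)), (np.float64(-154.4), np.float64(43.6)))]
orange [((8, np.float64(312.1), np.float64(239.6)), (np.float64(-83.1), np.float64(24.0))), ((6, np.float64(324.3), np.float64(239.0)), (np.float64(-59.6), np.float64(23.2)))]
[ 0.48386977 -0.31682218  0.12202349] [ 5.71981640e-01  8.20265981e-01 -1.58000273e-04  8.35810250e-04] 0.5264660331370404
crop 258 148
```

View pics/w6c.png

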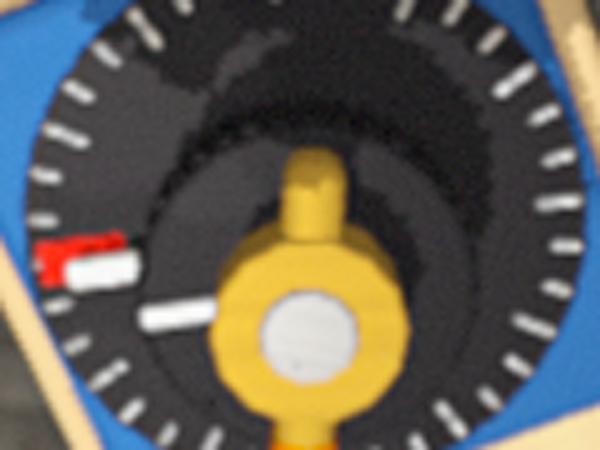

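The crop shows the pointer bar end at about (278,202) lying over the red mark, centred near (272,198), within about 1 mm. I'll measure the offset from edges in this one view.

```bash
cat > edge.py <<'E'
from h import *
import sys
z=np.load(f"pics/{sys.argv[1]}.npz"); im,K,T=z["im"],z["K"],z["T"]; S=8
B=blobs(im,(200,440,100,300)); sp0=proj(K,T,[.4857,-.3165,.0895]); s=min(B["white"],key=lambda b:np.hypot(b[1]-sp0[0],b[2]-sp0[1])); c=onplane(K,T,*s[1:],.0895)
u,v=proj(K,T,[c[0]-.037,c[1]-.0197,.035]); x,y=int(u)-25,int(v)-25
big=cv2.resize(im[y:y+50,x:x+50],None,fx=S,fy=S,interpolation=cv2.INTER_CUBIC); hsv=cv2.cvtColor(big,cv2.COLOR_RGB2HSV).astype(int)
red=((hsv[...,0]<8)|(hsv[...,0]>172))&(hsv[...,1]>140)&(hsv[...,2]>90); wh=(hsv[...,1]<70)&(hsv[...,2]>140)
def polar(m,z):
    j,i=np.nonzero(m); p=np.array([onplane(K,T,x+(a+.5)/S-.5,y+(b+.5)/S-.5,z) for a,b in zip(i,j)])-c; 
    th=np.arctan2(p[:,1],p[:,0]); return np.hypot(p[:,0],p[:,1])*1e3,th
a0=np.radians(-152)
r,t=polar(red,.033); off=r*np.sin(t-a0)
for lo in range(33,51,3):
    k=(r>lo)&(r<lo+3); print("red r",lo,len(off[k]) and np.percentile(off[k],[1,99]).round(1))
r,t=polar(wh,.0405); off=r*np.sin(t-a0)
for lo in range(33,48,3):
    k=(r>lo)&(r<lo+3)&(abs(off)<9); print("ptr r",lo,len(off[k]) and np.percentile(off[k],[1,99]).round(1))
E
python3 edge.py w6; echo; python3 edge.py w1
```

```text
red r 33 [-4.9 -1.2]
red r 36 [-4.9 -1.2]
red r 39 [-5.  -1.2]
red r 42 [-5.2 -0.8]
red r 45 [-4.9  4.3]
red r 48 [-4.9  4.4]
ptr r 33 [-2.8  3.4]
ptr r 36 [-2.7  3.5]
ptr r 39 [-2.6  3.4]
ptr r 42 [-2.2  5.6]
ptr r 45 [4.6 6.9]

red r 33 [-4.8  4.3]
red r 36 [-5.3  4.5]
red r 39 [-5.2  4.6]
red r 42 [-5.3  4.5]
red r 45 [-5.3  4.5]
red r 48 [-5.2  4.5]
ptr r 33 0
ptr r 36 0
ptr r 39 0
ptr r 42 0
ptr r 45 [-8.9  7.3]
```

The pointer sits about 1 mm counter-clockwise of the middle (offset +0.5 against -0.35 mm). I have plenty of time, so I'll regrip the knob away from the pointer and nudge it 0.022 rad clockwise.

```bash
python3 -m crank '[[[0.4,0,-22,0,0,-0.14,100],[0.4,0,-22,0,0,-0.14,100],[0.4,0,-22,0,0,-0.14,100],[0.4,0.1,-22,0,0,-0.14,100],[0.4,0.2,-22,0,0,-0.14,100]]]' 50
python3 -m crank '[[[0,0,0,0,0,0,100],[0,0,0,0,0,0,55],[0,0,0,0,0,0,55],[0,0,0,0,0,0,55],[0,0,0,0,0,0,55]]]' 50
python3 -m crank '[[[0,0,0,0,0,0,55],[0,0,0,0,0,0,55],[0,0,0,0,0,-0.011,55],[0,0,0,0,0,-0.011,55],[0,0,0,0,0,0,55]]]' 50
python3 -m crank '[[[0,0,0,0,0,0,55],[0,0,0,0,0,0,100],[0,0,0,0,0,0,100],[0,0,0,0,0,0,100],[0,0,0,0,0,0,100]]]' 50
python3 -m crank '[[[0,0,22,0,0,0.14,100],[0,0,22,0,0,0.14,100],[0,0,22,0,0,0.14,100],[0,0,22,0,0,0.14,100],[0,0,22,0,0,0.14,100]]]'
python3 -m crank '[[[0,0,0,0,0,0,100],[0,0,0,0,0,0,100],[0,0,0,0,0,0,100],[0,0,0,0,0,0,100],[0,0,0,0,0,0,100]]]'
python3 look.py w7; python3 edge.py w7
```

```text
clock: 11.55
ee_pos: [0.4855, -0.3161, 0.01]
tcp_rot: [0.82, 0.572, -0.0, 0.0]
ft_force: [-0.4, 0.3, 0.0]
width: 0.0852
gripper_force: 0.0
clock: 12.05
ee_pos: [0.4868, -0.3171, 0.0125]
tcp_rot: [0.818, 0.576, 0.001, 0.002]
ft_force: [0.1, 0.7, 6.8]
width: 0.0547
gripper_force: 53.2
clock: 12.55
ee_pos: [0.4868, -0.3171, 0.0125]
tcp_rot: [0.824, 0.566, 0.001, 0.002]
ft_force: [0.3, 0.4, 6.2]
width: 0.0547
gripper_force: 53.4
clock: 13.05
ee_pos: [0.4852, -0.3159, 0.0104]
tcp_rot: [0.824, 0.566, -0.0, -0.0]
ft_force: [0.4, 0.1, 0.2]
width: 0.0859
gripper_force: 0.0
clock: 13.55
ee_pos: [0.4852, -0.3158, 0.1212]
tcp_rot: [0.578, 0.816, 0.0, -0.0]
ft_force: [0.5, -0.5, 0.6]
width: 0.0854
gripper_force: 0.0
clock: 14.05
ee_pos: [0.4847, -0.3155, 0.1194]
tcp_rot: [0.58, 0.814, 0.0, -0.001]
ft_force: [0.4, 0.0, -0.2]
width: 0.0854
gripper_force: 0.0
spindle (269, np.float64(317.4), np.float64(216.4)) [ 0.4861 -0.3163  0.0895]
white [((946, np.float64(270.8), np.float64(119.3)), (np.float64(138.9), np.float64(78.5))), ((269, np.float64(317.4), np.float64(216.4)), (np.float64(-70.0), np.floa
[... 199 characters left out ...]
4(291.2), np.float64(211.9)), (np.float64(-129.8), np.float64(27.9))), ((64, np.float64(396.9), np.float64(239.0)), (np.float64(-9.7), np.float64(86.5)))]
red [((83, np.float64(269.8), np.float64(200.5)), (np.float64(-154.3), np.float64(44.3)))]
orange [((8, np.float64(311.0), np.float64(241.5)), (np.float64(-82.9), np.float64(23.9)))]
[ 0.48491811 -0.31558248  0.11960351] [ 5.80289513e-01  8.14409780e-01  7.83780587e-05 -8.85602776e-04] 0.5495011102642986
crop 256 150
red r 33 [-4.9 -2.1]
red r 36 [-4.8 -2.1]
red r 39 [-5. -2.]
red r 42 [-4.9 -1.9]
red r 45 [-5.1  4.4]
red r 48 [-4.9  4.3]
ptr r 33 [-3.6  8.8]
ptr r 36 [-3.6  2.4]
ptr r 39 [-3.6  2.6]
ptr r 42 [-3.4  5.8]
ptr r 45 [4.5 6.9]
```

The pointer is now centred on the mark within about 0.2 mm. Next is the ring: the tool's closing axis is already at right angles to the ears (19° against ear direction -71°). I'll descend to tip height just above the knob top and grip.

```bash
python3 -m crank '[[[0.2,-0.2,-15.4,0,0,0,100],[0.2,-0.2,-15.4,0,0,0,100],[0.2,-0.2,-15.4,0,0,0,100],[0.2,-0.2,-15.4,0,0,0,100],[0.2,0,-15.4,0,0,0,100]]]' 30
python3 -m crank '[[[0,0,0,0,0,0,100],[0,0,0,0,0,0,45],[0,0,0,0,0,0,30],[0,0,0,0,0,0,25],[0,0,0,0,0,0,25]]]' 30
python3 -m crank '[[[0,0,0,0,0,0,25],[0,0,0,0,0,0,25],[0,0,0,0,0,0,25],[0,0,0,0,0,0,25],[0,0,0,0,0,0,25]]]' 30
python3 -c "
from h import *
s=sense();print(s['wrist_torque'],s['q'][5])"
```

```text
clock: 14.6
ee_pos: [0.4863, -0.3168, 0.0427]
tcp_rot: [0.58, 0.814, -0.0, -0.0]
ft_force: [-0.7, -1.0, 0.4]
width: 0.0857
gripper_force: 0.0
clock: 15.1
ee_pos: [0.487, -0.3173, 0.0445]
tcp_rot: [0.58, 0.815, -0.0, 0.001]
ft_force: [-0.8, 1.0, 13.7]
width: 0.0287
gripper_force: 32.7
clock: 15.6
ee_pos: [0.4871, -0.3173, 0.0447]
tcp_rot: [0.58, 0.815, -0.0, 0.001]
ft_force: [-1.0, 1.0, 5.5]
width: 0.0283
gripper_force: 29.6
[0.16447613 0.1358539  0.06157477] 0.5491788885606235
```

```bash
python3 -m crank '[[[0,0,1,0,0,-0.1,25],[0,0,1,0,0,-0.1,25],[0,0,0,0,0,-0.1,25],[0,0,0,0,0,-0.1,25],[0,0,0,0,0,-0.1,25]]]' 35
python3 -c "
from h import *
s=sense();print(s['wrist_torque'],s['q'][5])"
python3 -m crank '[[[0,0,0,0,0,-0.1,25],[0,0,0,0,0,-0.1,25],[0,0,0,0,0,-0.1,25],[0,0,0,0,0,-0.1,25],[0,0,0,0,0,-0.1,25]]]' 35
python3 -c "
from h import *
s=sense();print(s['wrist_torque'],s['q'][5])
K,T,im,d=shot('side','s8')
w=np.load('pics/w7.npz')['im']
K,T,im2,d=shot('wrist','w8')
cv2.imwrite('pics/c8.png',np.hstack([cv2.resize(im[160:265,275:385,::-1],(400,300),interpolation=cv2.INTER_CUBIC),cv2.resize(im2[170:320,220:420,::-1],(400,300),interpolation=cv2.INTER_CUBIC)]))"
```

```text
clock: 16.1
ee_pos: [0.4867, -0.3173, 0.0448]
tcp_rot: [0.765, 0.644, -0.0, 0.0]
ft_force: [1.3, -2.4, -4.2]
width: 0.0286
gripper_force: 35.5
[-0.38670038 -0.38256584  0.16877562] 1.0529309624527616
clock: 16.6
ee_pos: [0.4864, -0.3172, 0.0448]
tcp_rot: [0.9, 0.435, -0.0, 0.0]
ft_force: [1.2, -1.2, -3.2]
width: 0.0283
gripper_force: 35.5
[-0.32867899 -0.27860481  0.09121145] 1.5529459089649866
```

View pics/c8.png

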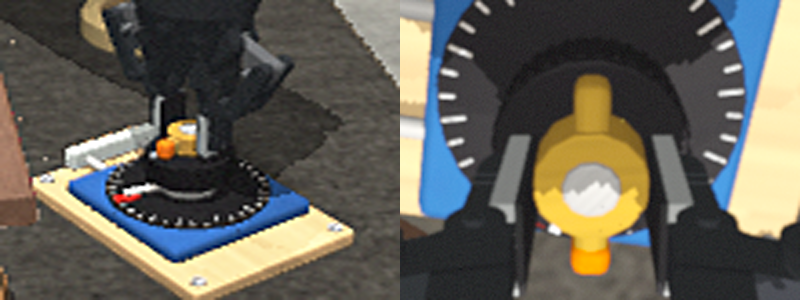

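The ring turned with the fingers: in the wrist crop the orange ear stays between the pads, and in the side crop it has swung to the front. The pointer is still on the red. I'll continue in small steps to the end stop, watching torque.

```bash
t(){ python3 -c "
from h import *
s=sense();print('TZ',s['wrist_torque'][2].round(3),s['q'][5].round(3),s['joint_efforts'][5])"; }
python3 -m crank '[[[0,0,0,0,0,-0.02,25],[0,0,0,0,0,-0.02,25],[0,0,0,0,0,-0.02,25],[0,0,0,0,0,-0.02,25],[0,0,0,0,0,-0.02,25]]]' 35 | grep -E "clock|width|ft_f"; t
python3 -m crank '[[[0,0,0,0,0,-0.02,25],[0,0,0,0,0,-0.02,25],[0,0,0,0,0,-0.02,25],[0,0,0,0,0,0,25],[0,0,0,0,0,0,25]]]' 35| grep -E "clock|width|ft_f"; t
python3 -m crank '[[[0,0,0,0,0,-0.02,25],[0,0,0,0,0,-0.02,25],[0,0,0,0,0,-0.02,25],[0,0,0,0,0,0,25],[0,0,0,0,0,0,25]]]' 35| grep -E "clock|width|ft_f"; t
```

```text
clock: 17.2
ft_force: [3.0, -4.6, -10.4]
width: 0.0286
TZ 0.105 1.65 -0.05104717332869768
clock: 17.7
ft_force: [2.7, -4.5, -11.5]
width: 0.0284
TZ 0.249 1.709 0.2424192801117897
clock: 18.2
ft_force: [5.1, -3.0, -11.2]
width: 0.028
TZ -0.098 1.77 -0.0756342220120132
```

```bash
t(){ python3 -c "
from h import *
s=sense();print('TZ',s['wrist_torque'][2].round(3),s['q'][5].round(3),s['joint_efforts'][5])"; }
python3 -m crank '[[[0,0,0,0,0,-0.03,25],[0,0,0,0,0,-0.03,25],[0,0,0,0,0,0,25],[0,0,0,0,0,0,25],[0,0,0,0,0,0,25]]]' 40 | grep -E "clock|width|ft_f"; t
python3 -m crank '[[[0,0,0,0,0,-0.03,25],[0,0,0,0,0,-0.03,25],[0,0,0,0,0,-0.03,25],[0,0,0,0,0,-0.03,25],[0,0,0,0,0,-0.03,25]]]' 40| grep -E "clock|width|ft_f"; t
python3 - <<'E'
from h import *
K,T,im,d=shot("wrist","w9"); sp=np.array([.4859,-.3164,0]); B=blobs(im,(230,410,170,340)); print(B["orange"],B["brass"][:3],B["white"][:2])
for b in B["orange"][:2]:
    p=onplane(K,T,*b[1:],.083)-sp; print(np.degrees(np.arctan2(p[1],p[0])),np.hypot(p[0],p[1]))
cv2.imwrite('pics/c9.png',cv2.resize(im[170:320,220:420,::-1],(600,450),interpolation=cv2.INTER_CUBIC))
E
```

```text
clock: 18.7
ft_force: [5.6, -2.2, -10.9]
width: 0.0277
TZ 0.221 1.829 0.23264835588634014
clock: 19.2
ft_force: [14.7, 1.1, -14.1]
width: 0.0277
TZ 0.069 1.98 0.16098916064947844
[(20, np.float64(334.8), np.float64(298.3)), (6, np.float64(317.2), np.float64(302.0))] [(2669, np.float64(314.6), np.float64(263.4))] [(472, np.float64(314.9), np.float64(271.6)), (176, np.float64(239.2), np.float64(271.9))]
-124.95923944156058 0.022887603834532616
-149.8131385003647 0.022604005826702293
```

View pics/c9.png

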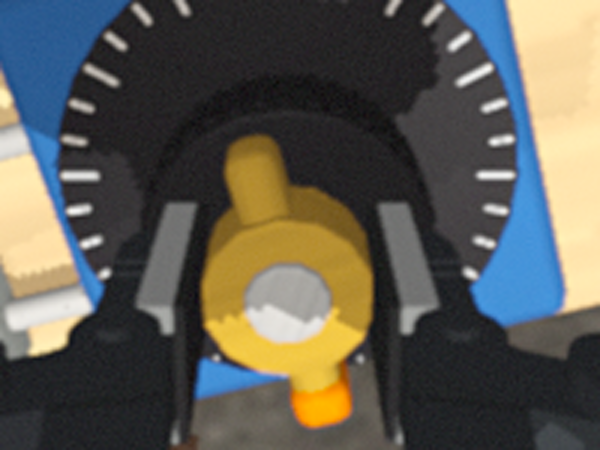

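The crop shows the pads have slipped past the ring. The orange ear is at roughly -137°, which is square to the front edge (about -136°), so the ring is at its end stop. I'll release, rise and verify.

```bash
python3 -m crank '[[[0,0,0,0,0,0.01,100],[0,0,0,0,0,0,100],[0,0,0,0,0,0,100],[0,0,0,0,0,0,100],[0,0,10,0,0,0,100]]]' 40 | tail -3
python3 -m crank '[[[0,0,12,0,0,0.14,100],[0,0,12,0,0,0.14,100],[0,0,12,0,0,0.14,100],[0,0,12,0,0,0.14,100],[0,0,12,0,0,0.14,100]]]' | head -2
python3 -m crank '[[[0,0,2,0,0,0.14,100],[0,0,2,0,0,0.14,100],[0,0,2,0,0,0.14,100],[0,0,0,0,0,0.14,100],[0,0,0,0,0,0.14,100]]]' | head -2
python3 -m crank '[[[0,0,0,0,0,0,100],[0,0,0,0,0,0,100],[0,0,0,0,0,0,100],[0,0,0,0,0,0,100],[0,0,0,0,0,0,100]]]' | head -2
python3 look.py w10; python3 edge.py w10
python3 - <<'E'
from h import *
z=np.load("pics/w10.npz"); im,K,T=z["im"],z["K"],z["T"]; hsv=cv2.cvtColor(im,cv2.COLOR_RGB2HSV).astype(int)
m=(hsv[...,0]>=6)&(hsv[...,0]<=17)&(hsv[...,1]>200)&(hsv[...,2]>120); c=np.array([.486,-.3163,0])
v,u=np.nonzero(m); p=np.array([onplane(K,T,a,b,.082)-c for a,b in zip(u,v)]); k=np.hypot(p[:,0],p[:,1])<.032; q=p[k].mean(0); print("ear",k.sum(),np.degrees(np.arctan2(q[1],q[0])),np.hypot(*q[:2]))
# blue housing edges -> yaw
b=((hsv[...,0]>100)&(hsv[...,0]<125)&(hsv[...,1]>140)).astype(np.uint8); 
j,i=np.nonzero(b); g=np.array([onplane(K,T,x,y,.03)[:2] for x,y in zip(i,j)]); g=g[np.hypot(*(g-c[:2]).T)<.085]
r=cv2.minAreaRect((g*1e3).astype(np.float32)); print("housing",r)
E
```

```text
ft_force: [0.6, 0.1, -0.5]
width: 0.0853
gripper_force: 0.0
clock: 20.25
ee_pos: [0.4865, -0.317, 0.1171]
clock: 20.75
ee_pos: [0.4865, -0.3171, 0.1227]
clock: 21.25
ee_pos: [0.4864, -0.3168, 0.1216]
spindle (267, np.float64(315.8), np.float64(213.0)) [ 0.4861 -0.3163  0.0895]
white [((963, np.float64(268.1), np.float64(117.3)), (np.float64(138.7), np.float64(78.8))), ((267, np.float64(315.8), np.float64(213.0)), (np.float64(-71.8), np.float64(18.3))), ((76, np.float64(275.2), np.float64(201.1)), (np.float64(-152.0), np.float64(37.9))), ((68, np.float64(227.8), np.float64(136.9)), (np.float64(163.8), np.float64(91.7))), ((65, np.float64(396.1), np.float64(234.8)), (np.float64(-9.9), np.float64(86.7))), ((61, np.float64(300.2), np.float64(273.8)), (np.float64(-82.7), np.float64(84.0)))]
red [((78, np.float64(268.9), np.float64(198.5)), (np.float64(-154.6), np.float64(44.3)))]
orange [((29, np.float64(286.6), np.float64(217.5)), (np.float64(-147.2), np.float64(23.4)))]
[ 0.48640535 -0.31681349  0.12158886] [ 5.88462612e-01  8.08524429e-01  7.52223851e-07 -5.28542090e-05] 0.5696564638520447
crop 255 147
red r 33 [-4.9 -2.2]
red r 36 [-4.8 -2.2]
red r 39 [-5.  15.5]
red r 42 [-4.9 -1.8]
red r 45 [-5.   4.3]
red r 48 [-4.9  4.3]
ptr r 33 [-3.7  8.8]
ptr r 36 [-3.6  2.4]
ptr r 39 [-3.6  2.5]
ptr r 42 [-3.3  6.1]
ptr r 45 [4.4 6.9]
ear 62 -141.5142689650881 0.023463713762890265
housing ((485.5931701660156, -314.8221435546875), (107.5125732421875, 111.62527465820312), 42.567420959472656)
```

View pics/w10c.png

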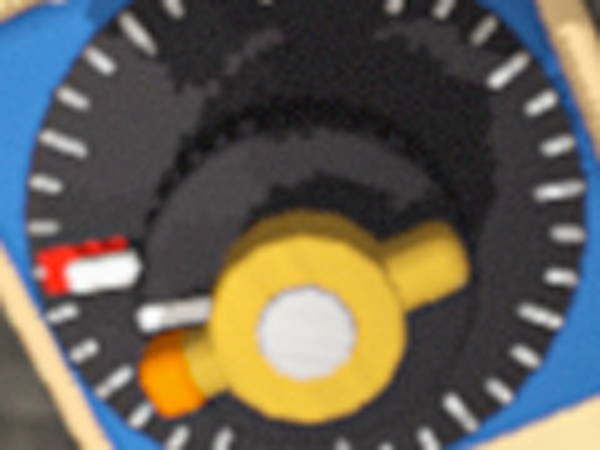

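The pointer is centred on the red mark. As a last check I'll compare the ear line (both ear ends, so no parallax) with the pad's direction.

```bash
python3 - <<'E'
from h import *
z=np.load("pics/w10.npz"); K,T,im=z["K"],z["T"],z["im"]
a=onplane(K,T,255+172/5,147+375/5,.084); b=onplane(K,T,255+455/5,147+262/5,.084); e=a-b; print("ear line",np.degrees(np.arctan2(e[1],e[0])),np.linalg.norm(e),"mid",(a+b)/2)
# pad corner screws (white/grey discs) and pad via w2: screws on z=.015
for n,S in(("w3",[(229.5,105.5),(396.5,99.5)]),):
    w=np.load(f"pics/{n}.npz"); p=[onplane(w["K"],w["T"],*s,.015) for s in S]; d=p[1]-p[0]; print(n,"short side dir",np.degrees(np.arctan2(d[1],d[0])),np.linalg.norm(d))
w=np.load("pics/w2.npz"); S=[(254,104.5),(374.5,101),(371.5,258.5),(269,262)]; p=[onplane(w["K"],w["T"],*s,.015)[:2] for s in S]
for i,j in((0,1),(3,2),(3,0),(2,1)): d=p[j]-p[i]; print(np.degrees(np.arctan2(d[1],d[0])).round(1),np.linalg.norm(d).round(4))
E
```

```text
ear line -139.19195794599128 0.04697601037204195 mid [ 0.48733613 -0.31616277  0.084     ]
w3 short side dir 42.32741997345646 0.1095875915583949
42.0 0.1098
42.6 0.1099
132.6 0.1611
132.7 0.1599
```

```bash
python3 -c "
from cell import *
print(hand_in())"
```

```text
the job is handed in; nothing more can be done
None
```

I set the pointer on the middle of the red mark to within about 0.2 mm, then turned the lock ring clockwise to its end stop (orange ear within 2° of square to the front edge) and let go; the job was handed in at about 21 s with the tape measure, masking tape and sanding block untouched.

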